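Radio room: park the dummy load, free the sagging gate bolt and hold the gate ajar

ROBOT

A 6-joint arm with a two-finger parallel gripper is mounted at the origin on the work surface. World frame = base frame: x ahead of the robot, y to its left, z up, the work surface at z = 0. Lengths are in m, angles in degrees, forces in N, time in s.
With the tool pointing down it reaches from about 0.4 to 0.825 m from the base axis. Payload 7 kg.
Tool frame: the origin (TCP) lies at the very end of the fingers, on their centre line; the grasp point (between the pads) lies 19 mm behind it; z points along the fingers, y is the direction in which the jaws open and shut (so a half turn about z gives the same grasp; the last joint's range is limited). The gripper opens to 88 mm and grips with 3 to 60 N. Pads are 19 mm wide; open, the fingers measure 130 mm over their backs; the gripper's body (78 mm by 193 mm) begins 47 mm behind the grasp point.
Start: joints at [89.846, 20.546, 0.682, 0, -70.136, -16.507], TCP at [0.194, 0.647, 0.227] pointing down, gripper open.
Joint ranges: [-176.03, 176.03], [-82.01, 121.73], [-58.28, 71.71], [-173.87, 95.51], [-174.79, -0.11], [-173.66, 173.66]. Speed limits (degrees/s): [136.94, 136.94, 172.46, 180, 180, 180].

INTERFACE

Orientations are given as [roll, pitch, yaw] about the fixed x, y, z axes, in that order (R = Rz(yaw) Ry(pitch) Rx(roll)).
In Python, from plant import ctrl, snapshot, workorder gives the robot as it stands. The module is installed in compiled form; this text tells all that it offers.
- The arm moves only by the shell command python3 -m creep 'ROWS'. ROWS is JSON, a list of rows, each a list of 5 numbers: the shift along the tool's x, y, z scaled (see below), then the turn about the tool's z scaled (see below), then the finger opening in mm, from 0 to 87.6. A call has exactly 8 rows; each row is the pose to reach, as a shift and turn from the pose commanded when the call began, along the tool's axes at that moment, turning the shorter way round; what a row does not reach only later rows make up. The controller multiplies each number of a shift by 0.1 m and each number of a turn by 180 degrees. A row lasts 1/12 s, in which the tool goes at most 41.7 mm and 7.16 degrees, less where a joint would pass 70% of its speed; a pose out of reach is approached as far as the arm can. A call with a number of a shift or a turn outside -1 to 1 is refused whole. A call with a gripper value outside its range is refused whole. The fingers move at their own pace and stop on an object; the grip force is fixed at half the most. Time passes only in rows, so rows that repeat a pose let the fingers close, or fill a call up. It gives the time, the measured TCP pose, the force and the opening at its end, in the units of the state.
- ctrl.get_obs(): the state, without advancing time (a new reading comes with each control period).
- snapshot(name): name is "side" or "top"; returns a dict with "img" (384x512x3 uint8, blue, green, red), "camera_matrix" (3x3 intrinsics, pixels), "k1" (the pictures are not rectified: a ray, as slopes to the right and down, at radius r is drawn at 1 + k1 r^2 times it, then the intrinsics apply), "xyz" and "rotation" of the camera in the world. Camera axes: x right, y up, looking along -z (the intrinsics and any distortion apply to the point x, -y, -z); pixel columns grow to the right and rows downward; lengths in m; the calibration is good to about 2 mm. A picture is of the moment at which its call begins. There is no depth.
- workorder.close_job(): hands the job in, once; it reports no verdict.
The state is a dict: "clock": time; "joint_pos": joint angles; "qvel": joint speeds; "tau": joint torques, N m; "tool_pos": TCP position; "orientation": TCP orientation; "force": force on the tool from outside, world axes, zero at the start; "moment": the same for the moment, N m; "opening": finger opening in m.
Only numpy, scipy, OpenCV 4.12 (cv2) and the standard library are available. Lean on these libraries where they do the work, as an engineer would, in place of code of your own. Each camera call takes 0.05 s, during which the arm holds its last target.

TASK

The round dummy load stands in the grey ring in the way of the yellow gate: first slide it along the desk, without lifting or tipping it, into the green ring and leave it there. Then take the red knob of the gate's bolt, lift the sagging, lightly sprung bolt so that its hooked nose clears the bent red lip of the keeper, draw it fully back and pull the self-closing gate ajar until its free edge has come out about 100 mm. Finish while still holding the knob with the gate standing still at that opening (it must not be propped by anything else), and leave the mug, the Morse key and the jar where they are.

Things in the scene. Friction and masses are not known exactly. Their poses are not given: they have to be found in the camera images.
- bay: Grey guard frame round a dark power supply, fixed to the desk, 370 mm wide, 215 deep, 130 high. Origin: on the desk in the plane of the shut gate. x is square to the shut gate, into the bay, away from the robot; y runs along the gate to the hinge; z up. In this frame the hinge axis is at y = +170 mm, the shut gate's free edge at y = -100, the latch post at y = -110 to -160.
- gate_hinge (a point): Point on the gate's upright hinge axis, 70 mm above the desk.
- gate_edge (a point): Middle of the free edge of the gate (moves with it), 270 mm from the hinge axis, 75 mm above the desk.
- gate (a joint): Opening angle of the yellow barred gate (270 mm wide, 130 high), rad: 0 shut, grows as the free edge swings towards the robot (clockwise from above), stop at 1.1; 0.38 is 100 mm at the free edge. A spring closes it: 0.3 N m at 0, plus 1.0 N m per rad; damping 1.5 N m s/rad, so it swings slowly. It cannot open while the bolt's nose is in the keeper.
- gate_leaf: The gate's leaf, with the two tall steel guide loops for the bolt on its top rail (loop tops 192 mm above the desk, at bay y = -85 and +45 mm when shut). Origin on the hinge axis at desk height; its -y axis runs along the leaf to the free edge.
- bolt_knob: Red upright grip of the bolt, round bar 20 mm in diameter, 50 mm tall, over the gate's top rail. Origin at its centre, 205 mm above the desk when the bolt sags, at bay y = -50 mm when home; the steel rod's top is 39 mm below the origin. x and y as the gate's (as the bay's when shut). Moves with the bolt, swings and turns with the gate.
- bolt_draw (a joint): How far the bolt is drawn back, along the gate towards the hinge, m: 0 fully home (start), stop at 0.060. Its hooked nose meets the keeper's lip at about 0.021 when sagging; beyond 0.042 the nose is quite out of the keeper and the gate is free. A light spring (1.3 N at 0, 2.8 N at 0.060) pushes it home if let go.
- bolt_lift (a joint): How far the bolt is lifted straight up in its tall guide loops, m: 0 sagging, stop at 0.022. It falls back by its own weight (about 0.12 kg). The nose passes over the lip above about 0.011; lift 0.016 to pass well clear.
- keeper_lip (a point): Top of the bent red lip of the brass keeper, 152 mm above the desk, on the side of the keeper next to the gate. The keeper is two upright cheeks, 180 mm high at the top, on the latch post; the bolt's nose hangs between them behind the lip.
- drum: Dummy load: a low round finned aluminium drum, diameter 100 mm, 45 mm high, with a black round knob on top, diameter 26 mm, from 45 to 85 mm above the underside. Origin at the centre of the underside. 0.55 to 0.9 kg. Loose on the desk, starts in the grey ring. Its middle starts 105 to 145 mm in front of the gate.
- ring_start: Grey ring painted on the desk, inner diameter 136 mm, outer 148 mm; origin at its centre. The drum starts here.
- ring_green: Green ring painted on the desk, same size; origin at its centre. The drum must end wholly inside it. It lies to the left or the right of the grey ring.
- ring_yellow: Yellow ring painted on the desk, same size; origin at its centre. The mug stands here, on the other side of the grey ring.
- mug: White mug, diameter 76 mm, 90 mm high, handle to its +y; origin at the centre of its underside. Leave alone.
- morse_key: Morse paddle key on a dark base 100 x 70 mm, 40 mm high, with two red paddles; off to the right. Origin under the base. Leave alone.
- jar: Amber jar with a black lid, diameter 60 mm, 80 mm high; off to the left. Origin under its centre. Leave alone.
Things that resemble listed ones, but are neither listed nor needed, are in the scene too. Leave any blue or purple look-alike of the drum alone.

How it is judged:
By the outcome, as a careful person would: the job done as asked, in the order asked, and still so for the second after the job is handed in, while the arm keeps its last pose, push and grip.
It also fails if it takes over 51 s, if anything falls off the work surface, if the arm or the gripper's body presses on something with over 40 N, if the wrist force passes 120 N, or if a joint passes its speed limit or range.

## Working session

There is one attempt and no reset: what is moved stays moved. The work goes in short steps, Python scripts to look and compute and a shell command to move; the robot and the scene stay as the last step left them, time stands still between calls to the robot, and variables do not carry over. Pictures are saved under pics/ and viewed, and the job is handed in when it is done.

```bash
mkdir -p pics
cat > h.py <<'E'
import numpy as np, cv2
from plant import ctrl, snapshot, workorder
def snap(n,f):
    s=snapshot(n); cv2.imwrite(f'pics/{f}.png',s['img']); np.save(f'pics/{f}.npy',s,allow_pickle=True); return s
def load(f): return np.load(f'pics/{f}.npy',allow_pickle=True).item()
def ray(s,u,v):
    K=np.array(s['camera_matrix']); d=np.array([(u-K[0,2])/K[0,0],(v-K[1,2])/K[1,1]])
    p=d.copy()
    for _ in range(30): p=d/(1+s['k1']*(p@p))
    R=np.array(s['rotation']); return np.array(s['xyz']),R@np.array([p[0],-p[1],-1.])
def onz(s,u,v,z):
    o,d=ray(s,u,v); return o+d*(z-o[2])/d[2]
def proj(s,P):
    R=np.array(s['rotation']); c=R.T@(np.array(P)-s['xyz']); x=np.array([c[0],-c[1]])/-c[2]
    x=x*(1+s['k1']*(x@x)); K=np.array(s['camera_matrix']); return K[0,0]*x[0]+K[0,2],K[1,1]*x[1]+K[1,2]
def tri(s1,p1,s2,p2):
    o1,d1=ray(s1,*p1);o2,d2=ray(s2,*p2);d1/=np.linalg.norm(d1);d2/=np.linalg.norm(d2)
    A=np.array([d1,-d2]).T; t=np.linalg.lstsq(A,o2-o1,rcond=None)[0]
    a=o1+d1*t[0];b=o2+d2*t[1]; return (a+b)/2,np.linalg.norm(a-b)
E
python3 - <<'E'
from h import *
for n in('side','top'):
    s=snap(n,n+'0'); print(n,s['camera_matrix'],s['k1'],s['xyz'],s['rotation'])
print(ctrl.get_obs())
E
```

```text
side [[436.9715694    0.         253.73880437]
 [  0.         436.9715694  194.99469175]
 [  0.           0.           1.        ]] 0.04054245964614085 [ 0.10504949 -0.93321479  1.12476814] [ 46.58622955   0.05153621 -23.23436024]
top [[381.86448865   0.         261.61801986]
 [  0.         381.86448865 187.07791401]
 [  0.           0.           1.        ]] -0.12235296434940314 [ 0.42146465 -0.00916344  1.46989077] [  3.87588417   0.76972286 -89.40375452]
{'clock': 0.1, 'joint_pos': array([ 8.98455147e+01,  2.05880330e+01,  6.38834702e-01, -1.66060107e-02,
       -7.01370889e+01, -1.65066930e+01]), 'qvel': array([-0.01149867, -0.07917615,  0.11401501,  0.13157797,  0.02881609,
       -0.07176214]), 'tau': array([-2.35984517e-03, -5.84164023e+01,  2.93752956e+01,  7.01557964e+00,
        1.02195988e-02, -5.52056918e-05]), 'tool_pos': array([0.19344004, 0.64622472, 0.22571059]), 'orientation': array([ 1.79912833e+02, -9.55052996e-03, -1.66668251e+01]), 'force': array([ 0.61978561, -0.32898289,  0.08707907]), 'moment': array([-0.02610494, -0.0182903 ,  0.00706001]), 'opening': 0.08766791786392604}
```

```bash
sed -i "s/^def load/def RR(s):\n    from scipy.spatial.transform import Rotation as Ro\n    return Ro.from_euler('xyz',s['rotation'],degrees=True).as_matrix()\ndef load/; s/R=np.array(s\['rotation'\])/R=RR(s)/" h.py
python3 - <<'E'
from h import *
s=load('top0');o=proj(s,[0.1934,0.6462,0.2257]);print(o)
s=load('side0');o=proj(s,[0.1934,0.6462,0.2257]);print(o)
E
```

```text
(np.float64(71.4686161083589), np.float64(277.68871497782897))
(np.float64(113.64141117646625), np.float64(99.72411068063985))
```

View pics/top0.png

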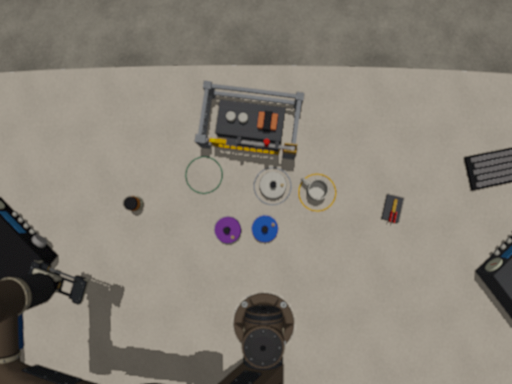

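View pics/side0.png

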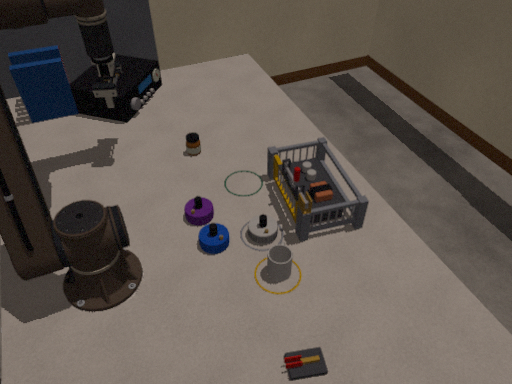

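Top view: the drum candidates are the aluminium drum at (272,185) in the grey ring, purple at (228,231) and blue at (265,230). By the description I choose the aluminium one. The green ring is at (204,175), the mug at (317,192) and the gate's bolt near (267,142). I'll check this in close crops.

Run:
```python
from h import *
t=load('top0')['img'];s=load('side0')['img']
a=cv2.resize(t[70:250,170:350],None,fx=3.3,fy=3.3,interpolation=cv2.INTER_CUBIC)
b=cv2.resize(s[130:300,215:375],None,fx=3.7,fy=3.7,interpolation=cv2.INTER_CUBIC)
cv2.imwrite('pics/c0t.png',a);cv2.imwrite('pics/c0s.png',b)
```

```text
(no output)
```

View pics/c0t.png

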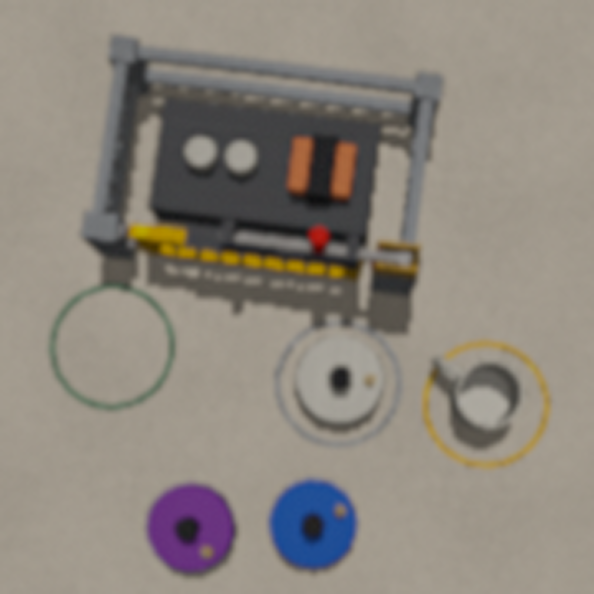

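View pics/c0s.png

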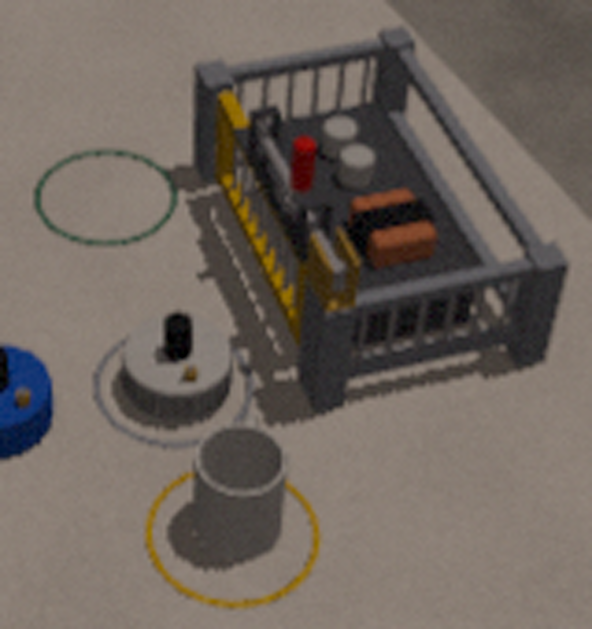

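The crops confirm the choice: the aluminium drum with the black knob stands in the grey ring, at crop (340,378) in the top view. The red bolt knob is at top crop (319,237), and the hinge side is on the left. Now I'll measure.

```bash
cat > meas.py <<'E'
from h import *
import sys
def cen(m,box,big=True):
    x0,y0,x1,y1=box; k=np.zeros_like(m); k[y0:y1,x0:x1]=m[y0:y1,x0:x1]
    n,l,st,c=cv2.connectedComponentsWithStats(k.astype(np.uint8))
    if n<2: return None
    i=1+np.argmax(st[1:,4]); return c[i],st[i]
def hsv(s): return cv2.cvtColor(s['img'],cv2.COLOR_BGR2HSV)
def red(s): h=hsv(s); return ((h[...,0]<6)|(h[...,0]>174))&(h[...,1]>170)&(h[...,2]>70)
def green(s): h=hsv(s); return (h[...,0]>50)&(h[...,0]<85)&(h[...,1]>70)
def black(s): return s['img'].max(2)<45
def blackc(s): return s['img'].max(2)<50
def ringfit(s,m,box):
    x0,y0,x1,y1=box; ys,xs=np.nonzero(m[y0:y1,x0:x1]); P=np.array([onz(s,x+x0,y+y0,0)[:2] for x,y in zip(xs,ys)])
    A=np.c_[2*P,np.ones(len(P))]; r=np.linalg.lstsq(A,(P**2).sum(1),rcond=None)[0]; return r[:2],np.sqrt(r[2]+r[0]**2+r[1]**2),len(P)
E
python3 - <<'E'
from meas import *
t=load('top0');s=load('side0')
print('green top',ringfit(t,green(t),(180,150,228,200)),'side',ringfit(s,green(s),(215,165,270,200)))
r1=cen(red(t),(255,130,280,155));r2=cen(red(s),(288,160,305,185));print(r1,r2)
for z in(.22,.23): print('knob topview',z,onz(t,*r1[0],z))
print('redtri',tri(t,r1[0],s,r2[0]))
k1=cen(black(t),(265,177,282,195));k2=cen(black(s),(255,212,270,230));print(k1,k2,tri(t,k1[0],s,k2[0]))
print(onz(t,*k1[0],.08))
h=hsv(t);y=(h[...,0]>15)&(h[...,0]<32)&(h[...,1]>120)
print('yellow ring',ringfit(t,y&(np.indices(y.shape)[0]>170),(295,170,340,215)))
# drum body: bright, ring grey
w=(t['img'].min(2)>140); print(cen(w,(255,165,290,202)))
def a(x,y):return (x/3.3+170,y/3.3+70)
for n,p in dict(pfl=(100,225),pbl=(125,48),pbr=(430,86)).items(): print(n,onz(t,*a(*p),.13))
E
```

```text
Traceback (most recent call last):
  File "meas.py", line 15, in ringfit
    A=np.c_[2*P,np.ones(len(P))]; r=np.linalg.lstsq(A,(P**2).sum(1),rcond=None)[0]; return r[:2],np.sqrt(r[2]+r[0]**2+r[1]**2),len(P)
                                                      ~~~~~~~~~~^^^
numpy.exceptions.AxisError: axis 1 is out of bounds for array of dimension 1
```

```bash
python3 - <<'E'
from meas import *
t=load('top0');s=load('side0')
h=hsv(t); print(h[158:194,204][:3], [tuple(h[y,204]) for y in (156,157,158,159,193,194,195)]); print([tuple(hsv(s)[y,243]) for y in (170,171,172,173,194,195,196)])
E
sed -i 's/\[...,1\]>70)$/[...,1]>50)/; s/^def green.*/def green(s): h=hsv(s); return (h[...,0]>35)\&(h[...,0]<95)\&(h[...,1]>45)/' meas.py
cat > m0.py <<'E'
from meas import *
t=load('top0');s=load('side0')
print('green top',ringfit(t,green(t),(180,150,228,200)),'side',ringfit(s,green(s),(215,165,270,200)))
r1=cen(red(t),(255,130,280,155));r2=cen(red(s),(288,160,305,185));print(r1,r2)
for z in(.22,.23): print('knob topview',z,onz(t,*r1[0],z))
print('redtri',tri(t,r1[0],s,r2[0]))
k1=cen(black(t),(265,177,282,195));k2=cen(black(s),(255,212,270,230));print(k1,k2,tri(t,k1[0],s,k2[0]))
print(onz(t,*k1[0],.08))
h=hsv(t);y=(h[...,0]>15)&(h[...,0]<32)&(h[...,1]>120)
print('yellow ring',ringfit(t,y&(np.indices(y.shape)[0]>170),(295,170,340,215)))
w=(t['img'].min(2)>140); print(cen(w,(255,165,290,202)))
def a(x,y):return (x/3.3+170,y/3.3+70)
for n,p in dict(pfl=(100,225),pbl=(125,48),pbr=(430,86)).items(): print(n,onz(t,*a(*p),.13))
E
python3 m0.py
```

```text
[[ 21  31 156]
 [ 18  31 164]
 [ 19  33 164]] [(np.uint8(54), np.uint8(40), np.uint8(96)), (np.uint8(36), np.uint8(30), np.uint8(127)), (np.uint8(21), np.uint8(31), np.uint8(156)), (np.uint8(18), np.uint8(31), np.uint8(164)), (np.uint8(52), np.uint8(38), np.uint8(121)), (np.uint8(34), np.uint8(29), np.uint8(132)), (np.uint8(19), np.uint8(32), np.uint8(153))]
[(np.uint8(30), np.uint8(24), np.uint8(106)), (np.uint8(50), np.uint8(32), np.uint8(97)), (np.uint8(17), np.uint8(38), np.uint8(126)), (np.uint8(13), np.uint8(40), np.uint8(134)), (np.uint8(17), np.uint8(36), np.uint8(129)), (np.uint8(41), np.uint8(29), np.uint8(96)), (np.uint8(21), np.uint8(31), np.uint8(107))]Traceback (most recent call last):
  File "m0.py", line 3, in <module>
    print('green top',ringfit(t,green(t),(180,150,228,200)),'side',ringfit(s,green(s),(215,165,270,200)))
                      ~~~~~~~^^^^^^^^^^^^^^^^^^^^^^^^^^^^^^
  File "meas.py", line 15, in ringfit
    A=np.c_[2*P,np.ones(len(P))]; r=np.linalg.lstsq(A,(P**2).sum(1),rcond=None)[0]; return r[:2],np.sqrt(r[2]+r[0]**2+r[1]**2),len(P)
                                                      ~~~~~~~~~~^^^
    return umr_sum(a, axis, dtype, out, keepdims, initial, where)
numpy.exceptions.AxisError: axis 1 is out of bounds for array of dimension 1
```

```bash
sed -i 's/^def green.*/def green(s): h=hsv(s); return (h[...,0]>30)\&(h[...,0]<95)\&(h[...,1]>22)/' meas.py
python3 m0.py; rm -f x; python3 -m creep --help 2>&1 | head -5
```

```text
green top (array([0.56791834, 0.23808258]), np.float64(0.07124535980590661), 274) side (array([0.56527364, 0.24105816]), np.float64(0.07222560481780876), 131)
(array([266.08823529, 141.58823529]), array([263, 139,   7,   7,  34], dtype=int32)) (array([296.72413793, 173.05172414]), array([294, 167,   6,  14,  58], dtype=int32))
knob topview 0.22 [ 0.65715736 -0.00472926  0.22      ]
knob topview 0.23 [ 0.65527166 -0.00476474  0.23      ]
redtri (array([ 0.65679758, -0.00369394,  0.20843841]), np.float64(0.00537465975605742))
(array([272.73333333, 184.33333333]), array([271, 182,   4,   5,  15], dtype=int32)) (array([262.6625, 220.875 ]), array([259, 215,   8,  13,  80], dtype=int32)) (array([ 0.52571959, -0.02971485,  0.06400757]), np.float64(0.002856225947501103))
[ 0.52586235 -0.02997031  0.08      ]
yellow ring (array([ 0.50382196, -0.20143594]), np.float64(0.07099104031722138), 117)
(array([272.0361991 , 183.03167421]), array([259, 170,  27,  27, 442], dtype=int32))
pfl [0.68514997 0.23078839 0.13      ]
pbl [0.88342812 0.20885129 0.13      ]
pbr [ 0.84181809 -0.12609003  0.13      ]
invalid input: not JSON, or not a number
```

Checks: both ring radii come out at 71 mm as they should, and the red knob's height triangulates to 0.208. The drum is 126 mm in front of the gate, within the stated 105–145 mm. The green ring is at about (0.567, 0.238) and the bay yaw is about -7°. The drum's slide direction runs almost along the gate, so I'll line the jaws up with it. Moving to the drum.

```bash
python3 -m creep '[[0.12,0.12,0,-0.006,60],[0.24,0.24,0,-0.012,60],[0.36,0.36,0,-0.018,60],[0.48,0.48,0,-0.024,60],[0.6,0.6,0,-0.03,60],[0.72,0.72,0,-0.036,60],[0.84,0.84,0,-0.045,60],[0.9,0.9,0,-0.045,60]]'
cat > go.py <<'E'
import sys; from h import *
from scipy.spatial.transform import Rotation as Ro
o=ctrl.get_obs(); T=np.array([float(v) for v in sys.argv[1:4]]); 
R=Ro.from_euler('xyz',o['orientation'],degrees=True).as_matrix()
print('t',round(o['clock'],2),'pos',o['tool_pos'].round(4),'rpy',o['orientation'].round(2),'F',o['force'].round(1),'M',o['moment'].round(2),'op',round(o['opening'],4),'j',o['joint_pos'].round(0))
print('shift/0.1 tool:',((R.T@(T-o['tool_pos']))/0.1).round(3))
if len(sys.argv)>4: print('turn:',round(-((float(sys.argv[4])-o['orientation'][2]+180)%360-180)/180,4))
E
python3 go.py .526 -.03 .16 -8.6
```

```text
clock: 0.77
tool_pos: [0.2545, 0.5329, 0.2264]
orientation: [180.0, 0.0, -8.5]
force: [0.4, -0.3, -0.2]
opening: 0.0601
t 0.77 pos [0.2545 0.5329 0.2264] rpy [ 1.7996e+02  1.0000e-02 -8.5300e+00] F [ 0.4 -0.3 -0.2] M [-0.04  0.05  0.01] op 0.0601 j [ 83.  13. -10.  -0. -67.  -2.]
shift/0.1 tool: [3.52  5.164 0.667]
turn: 0.0004
```

```bash
for_() { :; }; 
python3 -m creep '[[0.09,0.12,0,0,60],[0.18,0.25,0,0,60],[0.27,0.38,0,0,60],[0.36,0.5,0,0,60],[0.45,0.65,0,0,60],[0.54,0.78,0,0,60],[0.63,0.9,0,0,60],[0.68,1,0,0,60]]' | tail -5
python3 -m creep '[[0.09,0.12,0,0,60],[0.18,0.25,0,0,60],[0.27,0.38,0,0,60],[0.36,0.5,0,0,60],[0.45,0.65,0,0,60],[0.54,0.78,0,0,60],[0.63,0.9,0,0,60],[0.68,1,0,0,60]]' | tail -5
python3 -m creep '[[0.09,0.12,0,0,60],[0.18,0.25,0,0,60],[0.27,0.38,0,0,60],[0.36,0.5,0,0,60],[0.45,0.65,0,0,60],[0.54,0.78,0,0,60],[0.63,0.9,0,0,60],[0.68,1,0,0,60]]' | tail -5
python3 go.py .526 -.03 .16 -8.6
```

```text
clock: 1.43
tool_pos: [0.3072, 0.4239, 0.2267]
orientation: [-180.0, -0.0, -8.6]
force: [0.6, 0.2, -0.6]
opening: 0.0603
clock: 2.1
tool_pos: [0.3595, 0.315, 0.2266]
orientation: [-180.0, -0.0, -8.6]
force: [0.3, 0.2, -0.4]
opening: 0.0598
clock: 2.77
tool_pos: [0.4115, 0.2062, 0.2266]
orientation: [180.0, -0.0, -8.6]
force: [0.7, 0.3, 0.3]
opening: 0.06
t 2.77 pos [0.4115 0.2062 0.2266] rpy [ 1.80e+02 -1.00e-02 -8.59e+00] F [0.7 0.3 0.3] M [-0.   -0.03  0.01] op 0.06 j [ 51.  -0. -25.   0. -65.  30.]
shift/0.1 tool: [1.484 2.165 0.666]
turn: 0.0001
```

```bash
python3 -m creep '[[0.09,0.12,0.1,0,60],[0.18,0.25,0.2,0,60],[0.27,0.38,0.3,0,60],[0.36,0.5,0.3,0,60],[0.45,0.65,0.3,0,60],[0.54,0.78,0.3,0,60],[0.63,0.9,0.3,0,60],[0.68,1,0.3,0,60]]' | tail -5
python3 -m creep '[[0.09,0.12,0,0,60],[0.18,0.25,0.1,0,60],[0.27,0.38,0.2,0,60],[0.36,0.5,0.3,0,60],[0.45,0.65,0.36,0,60],[0.54,0.78,0.36,0,60],[0.63,0.9,0.36,0,60],[0.7,1,0.36,0,60]]' | tail -5
python3 go.py .526 -.03 .055 -8.6
python3 - <<'E'
from h import *
for n in('top','side'): snap(n,n+'1')
t=load('top1')['img'];s=load('side1')['img']
a=cv2.resize(t[120:250,190:320],None,fx=3,fy=3,interpolation=cv2.INTER_CUBIC)
b=cv2.resize(s[130:260,185:315],None,fx=3,fy=3,interpolation=cv2.INTER_CUBIC)
cv2.imwrite('pics/c1.png',np.hstack([a,b]))
E
```

```text
clock: 3.43
tool_pos: [0.4638, 0.0974, 0.1965]
orientation: [180.0, 0.0, -8.6]
force: [-0.1, 0.6, 0.0]
opening: 0.0599
clock: 4.1
tool_pos: [0.5179, -0.0119, 0.1603]
orientation: [180.0, 0.0, -8.6]
force: [-0.2, 1.1, -0.0]
opening: 0.0601
t 4.1 pos [ 0.5179 -0.0119  0.1603] rpy [ 1.7998e+02  2.0000e-02 -8.5800e+00] F [-0.2  1.1 -0. ] M [-0.02 -0.04  0.03] op 0.0601 j [ 20.   9. -24.   0. -57.  61.]
shift/0.1 tool: [0.107 0.166 1.054]
turn: 0.0001
```

View pics/c1.png

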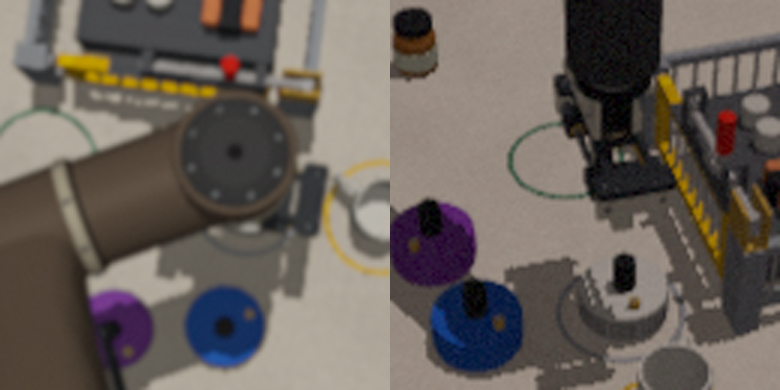

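```bash
python3 - <<'E'
from h import *
s=load('side1')
o=ctrl.get_obs()
p=o['tool_pos'];print(proj(s,p))
yt=np.array([-.15,-.989,0])
for k in(-.03,.03):print(k,proj(s,p+yt*k))
s0=load('side0');
for P in([.526,-.03,.085],[.526,-.03,.045],[.526,-.03,0]):print(P,proj(s0,P),proj(load('top0'),P))
E
python3 - <<'E'
from h import *
s=load('side1')['img']
cv2.imwrite('pics/c1b.png',cv2.resize(s[130:240,210:320],None,fx=5,fy=5,interpolation=cv2.INTER_CUBIC))
E
```

```text
(np.float64(259.03729864349685), np.float64(197.16187114657305))
-0.03 (np.float64(256.62431669293403), np.float64(190.97723866671362))
0.03 (np.float64(261.5244982881125), np.float64(203.53650495801335))
[0.526, -0.03, 0.085] (np.float64(263.29135691702686), np.float64(216.49395405361537)) (np.float64(272.76326823346466), np.float64(184.19286047207987))
[0.526, -0.03, 0.045] (np.float64(263.1237423390663), np.float64(224.7576510398681)) (np.float64(272.59559851511614), np.float64(184.99620907983632))
[0.526, -0.03, 0] (np.float64(262.94280293661745), np.float64(233.69432911089356)) (np.float64(272.4178122407282), np.float64(185.84796631860976))
```

View pics/c1b.png

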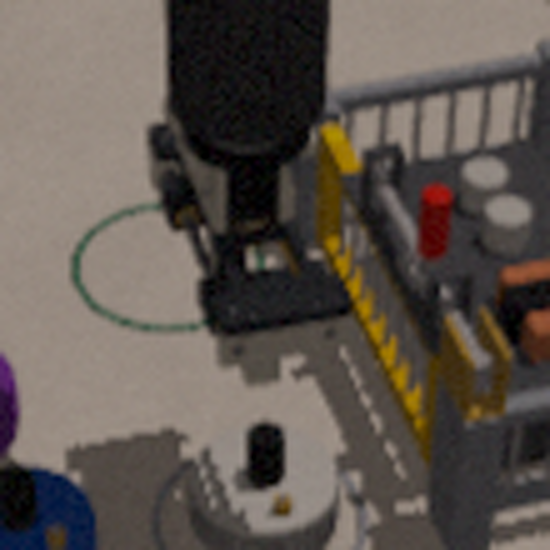

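Run:
```python
from h import *
s=load('side1');t=load('top1')
p=ctrl.get_obs()['tool_pos']
yt=np.array([-.15,-.989,0]);xt=np.array([.989,-.15,0])
for n,P in dict(bodyA=p+yt*.0965+xt*.039+[0,0,.066],bodyB=p+yt*.0965-xt*.039+[0,0,.066],fin=p+yt*.04, finfar=p-yt*.04).items():
  a=proj(s,P);b=proj(t,P);print(n,np.round((np.array(a)-[210,130])*5),np.round((np.array(b)-[190,120])*3))
a=t['img'][120:250,230:320];cv2.imwrite('pics/c1c.png',cv2.resize(np.clip(a.astype(float)*1.8,0,255).astype('u1'),None,fx=5,fy=5,interpolation=cv2.INTER_CUBIC))
a=s['img'][130:240,210:320];cv2.imwrite('pics/c1d.png',cv2.resize(np.clip(a.astype(float)*2.5,0,255).astype('u1'),None,fx=5,fy=5,interpolation=cv2.INTER_CUBIC))
```

```text
bodyA [352. 353.] [327. 169.]
bodyB [225. 376.] [316. 240.]
fin [262. 379.] [268. 200.]
finfar [229. 295.] [199. 189.]
```

View pics/c1d.png

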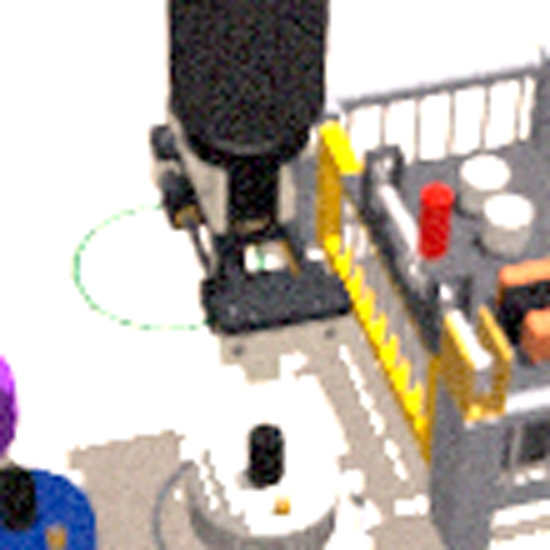

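View pics/c1c.png

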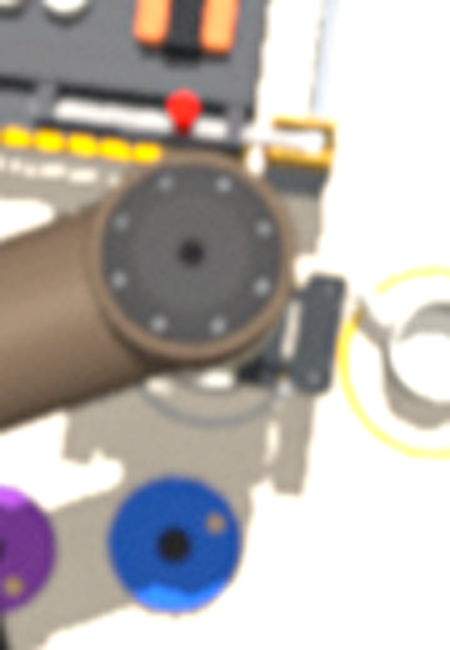

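The gripper projects where expected: the body's end plate matches its computed corners to a few pixels. Descending over the drum's knob, then closing.

```bash
python3 -m creep '[[0.05,0.08,0.05,0,60],[0.1,0.16,0.1,0,60],[0.107,0.166,0.25,0,60],[0.107,0.166,0.4,0,60],[0.107,0.166,0.55,0,60],[0.107,0.166,0.7,0,60],[0.107,0.166,0.85,0,60],[0.107,0.166,1,0,60]]' | tail -5
python3 -m creep '[[0,0,0.02,0,60],[0,0,0.05,0,60],[0,0,0.07,0,60],[0,0,0.07,0,20],[0,0,0.07,0,20],[0,0,0.07,0,20],[0,0,0.07,0,20],[0,0,0.07,0,20]]' | tail -5
python3 go.py .567 .2385 .0535 -8.6
```

```text
clock: 4.87
tool_pos: [0.5256, -0.0289, 0.0595]
orientation: [180.0, 0.0, -8.5]
force: [0.3, 0.1, 0.1]
opening: 0.0599
clock: 5.53
tool_pos: [0.526, -0.0287, 0.054]
orientation: [-180.0, -0.0, -8.6]
force: [-0.2, 0.6, 0.4]
opening: 0.0319
t 5.53 pos [ 0.526  -0.0287  0.054 ] rpy [-1.7998e+02 -4.0000e-02 -8.5600e+00] F [-0.2  0.6  0.4] M [-0.05  0.02 -0.01] op 0.0319 j [ 18.  17. -30.   0. -42.  63.]
shift/0.1 tool: [ 0.007 -2.703  0.006]
turn: 0.0002
```

```bash
python3 -m creep '[[0,0,0,0,20],[0,0,0,0,20],[0,0,0,0,20],[0,0,0,0,20],[0,0,0.005,0,20],[0,0,0.01,0,20],[0,0,0.01,0,20],[0,0,0.01,0,20]]' | tail -5
python3 go.py .567 .2385 .0535 -8.6
```

```text
clock: 6.2
tool_pos: [0.5259, -0.0289, 0.0538]
orientation: [180.0, -0.0, -8.5]
force: [-5.4, -1.0, 15.1]
opening: 0.0256
t 6.2 pos [ 0.5259 -0.0289  0.0538] rpy [ 1.7998e+02 -3.0000e-02 -8.5300e+00] F [-5.4 -1.  15.1] M [-0.39  1.84  0.04] op 0.0256 j [ 18.  17. -30.   0. -42.  63.]
shift/0.1 tool: [ 1.000e-02 -2.706e+00  2.000e-03]
turn: 0.0004
```

```bash
python3 -m creep '[[0,-0.05,-0.004,0,20],[0,-0.15,-0.004,0,20],[0,-0.25,-0.004,0,20],[0,-0.4,-0.004,0,20],[0,-0.55,-0.004,0,20],[0,-0.7,-0.004,0,20],[0,-0.85,-0.004,0,20],[0,-0.9,-0.004,0,20]]' | tail -5
python3 go.py .567 .2385 .0535 -8.6
```

```text
clock: 6.87
tool_pos: [0.5392, 0.0596, 0.0539]
orientation: [179.8, 0.0, -8.5]
force: [-1.4, -14.1, 12.3]
opening: 0.0258
t 6.87 pos [0.5392 0.0596 0.0539] rpy [ 1.7984e+02  2.0000e-02 -8.5000e+00] F [ -1.4 -14.1  12.3] M [-5.2   0.49 -0.01] op 0.0258 j [ 27.  18. -28.   0. -43.  54.]
shift/0.1 tool: [ 1.10e-02 -1.81e+00 -1.00e-03]
turn: 0.0005
```

```bash
python3 -m creep '[[0,-0.05,-0.002,0,20],[0,-0.15,-0.002,0,20],[0,-0.25,-0.002,0,20],[0,-0.4,-0.002,0,20],[0,-0.55,-0.002,0,20],[0,-0.7,-0.002,0,20],[0,-0.85,-0.002,0,20],[0,-0.9,-0.002,0,20]]' | tail -5
python3 -m creep '[[0,-0.05,0,0,20],[0,-0.15,0,0,20],[0,-0.25,0,0,20],[0,-0.4,0,0,20],[0,-0.55,0,0,20],[0,-0.7,0,0,20],[0,-0.85,0,0,20],[0.01,-0.91,0,0,20]]' | tail -5
python3 go.py .567 .2385 .0535 -8.6
```

```text
clock: 7.53
tool_pos: [0.5524, 0.1484, 0.0539]
orientation: [179.8, 0.0, -8.5]
force: [-2.3, -14.4, 13.8]
opening: 0.0255
clock: 8.2
tool_pos: [0.5664, 0.2373, 0.054]
orientation: [179.7, 0.1, -8.5]
force: [-5.0, -17.1, 19.0]
opening: 0.0256
t 8.2 pos [0.5664 0.2373 0.054 ] rpy [ 1.7973e+02  9.0000e-02 -8.5400e+00] F [ -5.  -17.1  19. ] M [-6.38  1.67 -0.01] op 0.0256 j [ 41.  24. -19.   0. -47.  40.]
shift/0.1 tool: [ 0.004 -0.012  0.005]
turn: 0.0003
```

Within about 1 mm of the target. I'll release, rise and check with the cameras.

```bash
python3 -m creep '[[0,0,-0.005,0,30],[0,0,-0.01,0,40],[0,0,-0.01,0,50],[0,0,-0.01,0,60],[0,0,-0.01,0,70],[0,0,-0.01,0,70],[0,0,-0.02,0,70],[0,0,-0.05,0,70]]' | tail -5
python3 -m creep '[[0,0,-0.12,0,70],[0,0,-0.25,0,70],[0,0,-0.38,0,70],[0,0,-0.5,0,70],[0,0,-0.62,0,70],[0,0,-0.75,0,70],[0,0,-0.9,0,70],[0,0,-1,0,70]]' | tail -5
python3 -m creep '[[0,0.06,-0.12,0.04,70],[0,0.12,-0.25,0.08,70],[0,0.25,-0.38,0.12,70],[0,0.4,-0.5,0.15,70],[0,0.55,-0.62,0.18,70],[0,0.7,-0.75,0.22,70],[0,0.85,-0.9,0.25,70],[0,1,-1,0.25,70]]' | tail -5
python3 go.py .656 -.0045 .26 -97.1
python3 - <<'E'
from h import *
for n in('top','side'): snap(n,n+'2')
t=load('top2')['img'];s=load('side2')['img']
a=cv2.resize(t[70:250,160:340],None,fx=2.2,fy=2.2,interpolation=cv2.INTER_CUBIC)
b=cv2.resize(s[130:310,195:375],None,fx=2.2,fy=2.2,interpolation=cv2.INTER_CUBIC)
cv2.imwrite('pics/c2.png',np.hstack([a,b]))
E
```

```text
clock: 8.87
tool_pos: [0.5669, 0.2389, 0.0578]
orientation: [180.0, 0.0, -8.6]
force: [0.2, 0.1, 0.4]
opening: 0.0681
clock: 9.53
tool_pos: [0.5676, 0.2393, 0.1599]
orientation: [-179.9, -0.1, -8.6]
force: [0.2, -0.8, 0.8]
opening: 0.07
clock: 10.2
tool_pos: [0.5524, 0.1395, 0.2597]
orientation: [-179.9, -0.0, -53.8]
force: [0.7, 0.4, 1.1]
opening: 0.0701
t 10.2 pos [0.5524 0.1395 0.2597] rpy [-1.7993e+02 -2.0000e-02 -5.3790e+01] F [0.7 0.4 1.1] M [ 0.13 -0.04  0.01] op 0.0701 j [ 34.   9. -10.   0. -70.   2.]
shift/0.1 tool: [ 1.774  0.014 -0.002]
turn: 0.2406
```

View pics/c2.png

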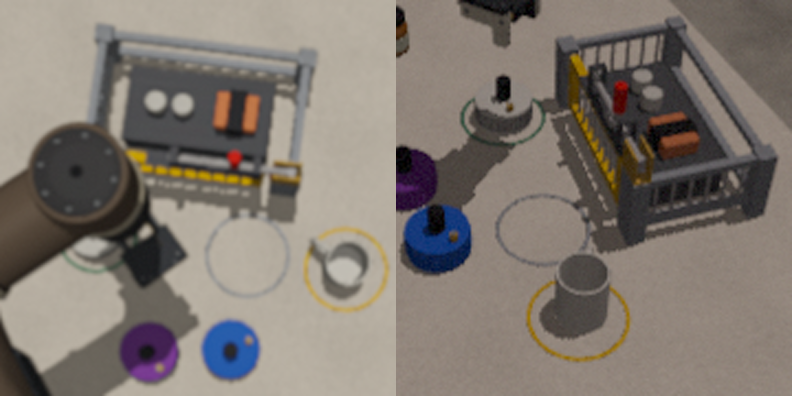

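The side view (right half) shows the drum standing inside the green ring and the grey ring empty. Now to the bolt knob, with the jaws across the gate.

```bash
python3 -m creep '[[0.12,0,0,0.04,60],[0.25,0,0,0.08,60],[0.38,0,0,0.12,55],[0.5,0,0,0.15,50],[0.65,0,0,0.18,50],[0.78,0,0,0.21,50],[0.9,0,0,0.24,50],[1,0,0,0.2406,50]]' | tail -5
python3 go.py .656 -.0045 .26 -97.1
python3 - <<'E'
from meas import *
s=snap('side','side3'); snap('top','top3')
k=cen(black(s),(215,155,265,200)); print(k, onz(s,*k[0],.065))
E
```

```text
clock: 10.97
tool_pos: [0.6119, 0.0593, 0.2573]
orientation: [179.9, -0.0, -96.9]
force: [0.1, 0.1, -0.8]
opening: 0.0502
t 10.97 pos [0.6119 0.0593 0.2573] rpy [ 1.7994e+02 -2.0000e-02 -9.6950e+01] F [ 0.1  0.1 -0.8] M [ 0.1  -0.07  0.03] op 0.0502 j [ 24.  14.  -5.  -0. -72. -31.]
shift/0.1 tool: [ 0.58  -0.515 -0.027]
turn: 0.0008
(array([243.3015873 , 169.92063492]), array([240, 165,   7,  11,  63], dtype=int32)) [0.56411056 0.23787905 0.065     ]
```

```bash
python3 -m creep '[[0.06,-0.05,0,0,50],[0.15,-0.13,0,0,50],[0.24,-0.21,0,0,50],[0.33,-0.29,0,0,50],[0.42,-0.37,0,0,50],[0.5,-0.44,0,0,50],[0.56,-0.5,0,0,50],[0.58,-0.515,0,0,50]]' | tail -5
python3 go.py .656 -.0045 .19 -97.1
python3 - <<'E'
from meas import *
s=snap('side','side4'); t=snap('top','top4')
p=ctrl.get_obs()['tool_pos']; print('tcp',proj(s,p),'knobtop',proj(s,[.656,-.0045,.23]))
r=cen(red(s),(270,140,330,200));print(r)
b=cv2.resize(np.clip(s['img'][90:240,230:360].astype(float)*1.6,0,255).astype('u1'),None,fx=4,fy=4,interpolation=cv2.INTER_CUBIC)
cv2.imwrite('pics/c4.png',b)
E
```

```text
clock: 11.73
tool_pos: [0.6566, -0.0054, 0.2577]
orientation: [180.0, -0.0, -96.9]
force: [-0.4, 0.1, 0.3]
opening: 0.05
t 11.73 pos [ 0.6566 -0.0054  0.2577] rpy [ 1.7998e+02 -2.0000e-02 -9.6930e+01] F [-0.4  0.1  0.3] M [ 0.11 -0.11  0.03] op 0.05 j [ 17.  18.   1.   0. -73. -23.]
shift/0.1 tool: [-0.008  0.007  0.677]
turn: 0.0009
tcp (np.float64(298.56686115774403), np.float64(161.2011815599549)) knobtop (np.float64(297.9116514366799), np.float64(167.99407369885162))
(array([296.49253731, 174.08955224]), array([294, 168,   6,  14,  67], dtype=int32))
```

View pics/c4.png

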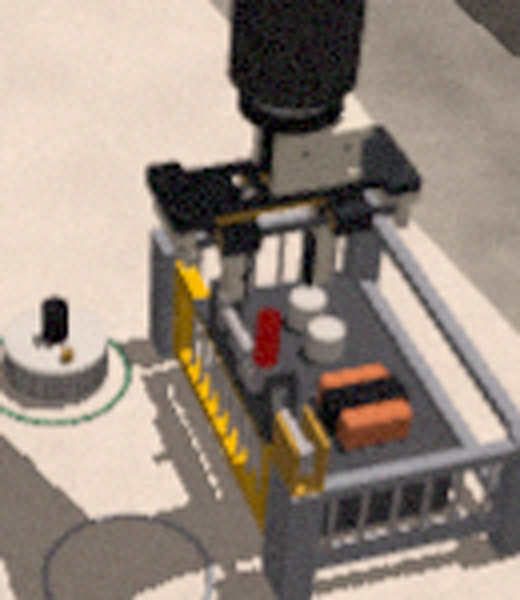

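The side view shows the fingers straddling the red knob, with tips near crop (235,295) and (322,280) and the knob at (268,335). The TCP projection agrees to about 1 px. Descending and gripping.

```bash
python3 -m creep '[[-0.01,0.025,0.06,0,50],[-0.01,0.025,0.16,0,50],[-0.01,0.025,0.27,0,50],[-0.01,0.025,0.38,0,50],[-0.01,0.025,0.5,0,50],[-0.01,0.025,0.6,0,50],[-0.01,0.025,0.66,0,50],[-0.01,0.025,0.68,0,50]]' | tail -5
python3 -m creep '[[0,0,0,0,12],[0,0,0,0,12],[0,0,0,0,12],[0,0,0,0,12],[0,0,0,0,12],[0,0,0,0,12],[0,0,0,0,12],[0,0,0,0,12]]' | tail -5
python3 go.py .656 -.0045 .206 -97.1
```

```text
clock: 12.5
tool_pos: [0.6528, -0.0028, 0.1883]
orientation: [179.9, -0.0, -96.9]
force: [-0.2, -0.1, 0.8]
opening: 0.05
clock: 13.17
tool_pos: [0.6541, -0.0027, 0.1908]
orientation: [-179.9, 0.0, -96.9]
force: [1.9, -0.2, 1.5]
opening: 0.0195
t 13.17 pos [ 0.6541 -0.0027  0.1908] rpy [-1.7992e+02  1.0000e-02 -9.6870e+01] F [ 1.9 -0.2  1.5] M [-0.09 -0.72 -0.04] op 0.0195 j [ 17.  20.  -5.   0. -65. -24.]
shift/0.1 tool: [ 0.015 -0.021 -0.152]
turn: 0.0013
```

Gripped, with the opening at about 20 mm. Lifting 17 mm.

```bash
python3 -m creep '[[0,0,-0.03,0,12],[0,0,-0.06,0,12],[0,0,-0.09,0,12],[0,0,-0.12,0,12],[0,0,-0.15,0,12],[0,0,-0.17,0,12],[0,0,-0.17,0,12],[0,0,-0.17,0,12]]' | tail -5
python3 go.py .656 -.0045 .206 -97.1
python3 - <<'E'
from meas import *
s=snap('side','side5')
r=cen(red(s),(270,140,330,200));print(r)
b=cv2.resize(np.clip(s['img'][90:240,230:360].astype(float)*1.6,0,255).astype('u1'),None,fx=4,fy=4,interpolation=cv2.INTER_CUBIC)
cv2.imwrite('pics/c5.png',b)
E
```

```text
clock: 13.83
tool_pos: [0.6536, -0.0027, 0.2075]
orientation: [-180.0, 0.0, -96.9]
force: [3.8, 0.2, -0.8]
opening: 0.0194
t 13.83 pos [ 0.6536 -0.0027  0.2075] rpy [-1.7997e+02  1.0000e-02 -9.6870e+01] F [ 3.8  0.2 -0.8] M [ 0.02 -1.13 -0.01] op 0.0194 j [ 17.  19.  -4.   0. -67. -24.]
shift/0.1 tool: [ 0.015 -0.026  0.015]
turn: 0.0013
(array([296.625 , 171.1875]), array([294, 165,   6,  13,  48], dtype=int32))
```

View pics/c5.png

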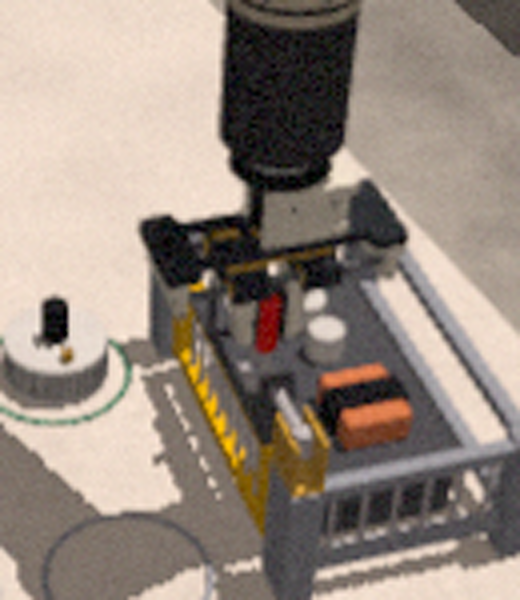

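The knob rose about 3 px in the picture, which matches the lift. Now drawing it back along the gate.

```bash
python3 -m creep '[[-0.06,-0.01,0,0,12],[-0.14,-0.01,0,0,12],[-0.22,-0.01,0,0,12],[-0.3,-0.01,0,0,12],[-0.38,-0.01,0,0,12],[-0.46,-0.01,0,0,12],[-0.54,-0.01,0,0,12],[-0.59,-0.01,0,0,12]]' | tail -5
python3 go.py .656 -.0045 .206 -97.1
python3 - <<'E'
from meas import *
s=snap('side','side6')
r=cen(red(s),(270,140,330,200));print(r)
b=cv2.resize(np.clip(s['img'][90:240,230:360].astype(float)*1.6,0,255).astype('u1'),None,fx=4,fy=4,interpolation=cv2.INTER_CUBIC)
cv2.imwrite('pics/c6.png',b)
E
```

```text
clock: 14.55
tool_pos: [0.6617, 0.0569, 0.2071]
orientation: [180.0, -0.0, -96.8]
force: [2.4, -4.6, -0.2]
opening: 0.0194
t 14.55 pos [0.6617 0.0569 0.2071] rpy [ 1.800e+02 -1.000e-02 -9.683e+01] F [ 2.4 -4.6 -0.2] M [-1.42 -0.9   0.01] op 0.0194 j [ 22.  20.  -2.   0. -67. -29.]
shift/0.1 tool: [ 0.616 -0.017  0.011]
turn: 0.0015
(array([290.44, 159.74]), array([288, 153,   5,  14,  50], dtype=int32))
```

View pics/c6.png

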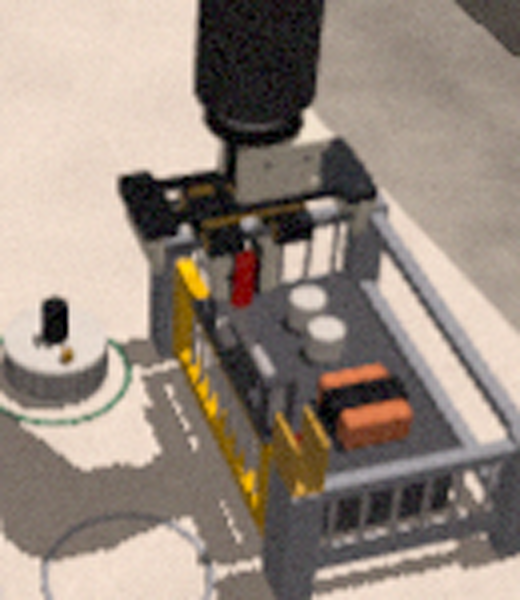

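The knob travelled 60 mm, so the bolt is at its stop, and the nose is out of the keeper cheeks. Now I'll swing the gate in 4 equal arc increments of 0.095 rad each, about the hinge 160 mm from the knob.

```bash
python3 -m creep '[[0,0.02,0,0.004,12],[0,0.04,0,0.008,12],[-0.001,0.06,0,0.012,12],[-0.002,0.08,0,0.016,12],[-0.003,0.1,0,0.02,12],[-0.005,0.12,0,0.024,12],[-0.006,0.14,0,0.028,12],[-0.007,0.152,0,0.03,12]]' | tail -5
python3 -m creep '[[0,0.02,0,0.004,12],[0,0.04,0,0.008,12],[-0.001,0.06,0,0.012,12],[-0.002,0.08,0,0.016,12],[-0.003,0.1,0,0.02,12],[-0.005,0.12,0,0.024,12],[-0.006,0.14,0,0.028,12],[-0.007,0.152,0,0.03,12]]' | tail -5
python3 go.py .656 -.0045 .206 -97.1
python3 - <<'E'
from meas import *
s=snap('side','side7')
r=cen(red(s),(260,140,330,200));print(r)
b=cv2.resize(np.clip(s['img'][90:240,220:350].astype(float)*1.6,0,255).astype('u1'),None,fx=4,fy=4,interpolation=cv2.INTER_CUBIC)
cv2.imwrite('pics/c7.png',b)
E
```

```text
clock: 15.27
tool_pos: [0.6463, 0.0583, 0.2073]
orientation: [-180.0, 0.0, -102.3]
force: [4.0, -2.1, -1.4]
opening: 0.0192
clock: 15.93
tool_pos: [0.6316, 0.0621, 0.2073]
orientation: [-180.0, -0.0, -107.7]
force: [3.3, -4.2, -0.5]
opening: 0.0193
t 15.93 pos [0.6316 0.0621 0.2073] rpy [-179.99   -0.   -107.73] F [ 3.3 -4.2 -0.5] M [-1.23 -1.49 -0.04] op 0.0193 j [ 23.  17.  -6.   0. -66. -41.]
shift/0.1 tool: [ 0.56  -0.435  0.013]
turn: -0.0591
(array([281.34482759, 160.5       ]), array([279, 154,   5,  14,  58], dtype=int32))
```

View pics/c7.png

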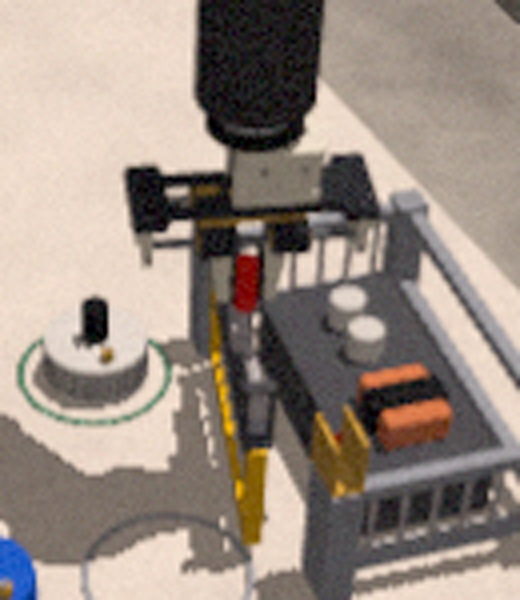

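The gate is opening: its free edge is at about crop (255,500), well clear of the keeper, and the forces are small. Continuing.

```bash
python3 -m creep '[[0,0.02,0,0.004,12],[0,0.04,0,0.008,12],[-0.001,0.06,0,0.012,12],[-0.002,0.08,0,0.016,12],[-0.003,0.1,0,0.02,12],[-0.005,0.12,0,0.024,12],[-0.006,0.14,0,0.028,12],[-0.007,0.152,0,0.03,12]]' | tail -5
python3 -m creep '[[0,0.02,0,0.004,12],[0,0.04,0,0.008,12],[-0.001,0.06,0,0.012,12],[-0.002,0.08,0,0.016,12],[-0.003,0.1,0,0.02,12],[-0.005,0.12,0,0.024,12],[-0.006,0.14,0,0.028,12],[-0.007,0.152,0,0.03,12]]' | tail -5
python3 go.py .656 -.0045 .206 -97.1
python3 - <<'E'
from meas import *
for n in('side','top'):
  s=snap(n,n+'8'); r=cen(red(s),(230,130,330,200));print(r)
s=load('side8')
b=cv2.resize(np.clip(s['img'][90:240,220:350].astype(float)*1.6,0,255).astype('u1'),None,fx=4,fy=4,interpolation=cv2.INTER_CUBIC)
cv2.imwrite('pics/c8.png',b)
t=load('top8')
b=cv2.resize(np.clip(t['img'][70:220,170:340].astype(float)*1.6,0,255).astype('u1'),None,fx=4,fy=4,interpolation=cv2.INTER_CUBIC)
cv2.imwrite('pics/c8t.png',b)
E
```

```text
clock: 16.65
tool_pos: [0.6174, 0.0672, 0.2073]
orientation: [-180.0, -0.0, -113.1]
force: [4.4, -4.3, -1.2]
opening: 0.0194
clock: 17.32
tool_pos: [0.6037, 0.0737, 0.2073]
orientation: [-180.0, -0.0, -118.5]
force: [3.8, -5.0, -0.3]
opening: 0.0193
t 17.32 pos [0.6037 0.0737 0.2073] rpy [-1.7998e+02 -3.0000e-02 -1.1853e+02] F [ 3.8 -5.  -0.3] M [-1.66 -1.56 -0.08] op 0.0193 j [ 25.  15. -10.   0. -65. -54.]
shift/0.1 tool: [ 0.437 -0.833  0.013]
turn: -0.119
(array([271.69491525, 160.33898305]), array([270, 154,   5,  14,  59], dtype=int32))
None
```

View pics/c8.png

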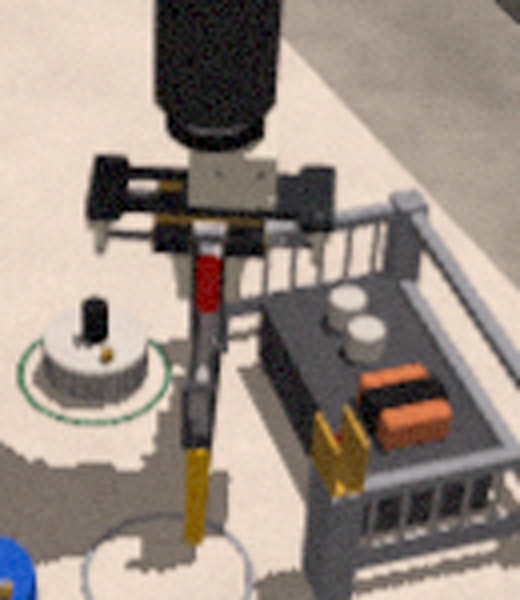

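View pics/c8t.png

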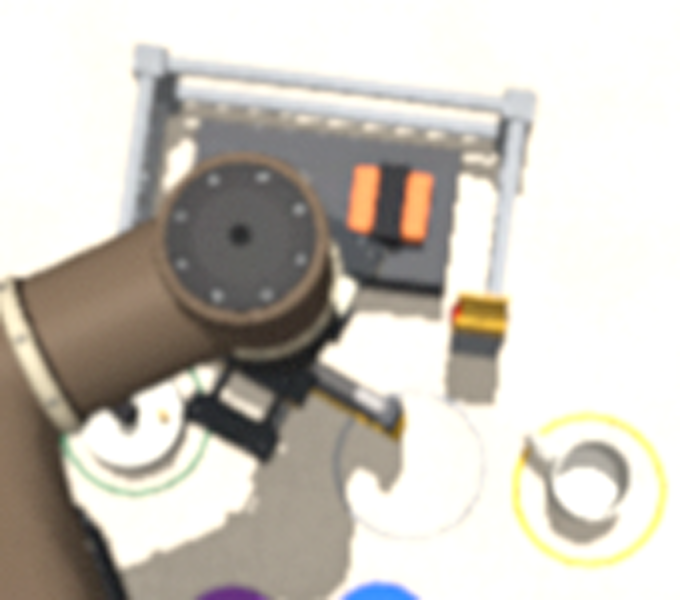

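Run:
```python
from meas import *
s=load('side8');t=load('top8')
h=np.array([.681,.2158]);a=np.radians(-7.1);xb=np.array([np.cos(a),np.sin(a)]);yb=np.array([-np.sin(a),np.cos(a)])
def rep(n,P):
    d=P[:2]-h; print(n,P.round(4),'bay rel hinge',(d@xb).round(4),(d@yb).round(4),'r',np.hypot(*d).round(4),'ang',np.arctan2(-d@xb,-d@yb).round(3))
m=hsv(s);y=(m[...,0]>15)&(m[...,0]<32)&(m[...,1]>150);k=cen(y,(255,195,285,235));print(k)
c,st=k
rep('side mid',onz(s,*c,.075)); rep('bottom',onz(s,c[0]-.5,st[1]+st[3],.01)); rep('top',onz(s,c[0],st[1],.14))
m=hsv(t);y=(m[...,0]>12)&(m[...,0]<34)&(m[...,1]>110)
ys,xs=np.nonzero(y[165:185,245:275]);i=np.argmax(xs);print(xs[i]+245,ys[i]+165);rep('top edge',onz(t,xs[i]+245.5,ys[i]+165,.13))
for z in(.2265,): 
  P=ctrl.get_obs()['tool_pos'];rep('knob/tcp',P)
# hinge from shut picture: yellow end of gate
```

```text
(array([268.56666667, 213.075     ]), array([266, 202,   7,  24, 120], dtype=int32))
side mid [ 0.5528 -0.0138  0.075 ] bay rel hinge -0.0989 -0.2437 r 0.263 ang 0.385
bottom [ 0.5529 -0.0128  0.01  ] bay rel hinge -0.0988 -0.2427 r 0.262 ang 0.387
top [ 0.5458 -0.0255  0.14  ] bay rel hinge -0.1043 -0.2562 r 0.2766 ang 0.387
270 174
top edge [ 0.5586 -0.021   0.13  ] bay rel hinge -0.0922 -0.2502 r 0.2666 ang 0.353
knob/tcp [0.6035 0.0737 0.2072] bay rel hinge -0.0594 -0.1505 r 0.1618 ang 0.376
```

Estimates of the gate angle from the edge and the knob are 0.353–0.387 rad, so the free edge is about 92–104 mm out. Now I'll hold still and verify.

```bash
python3 -m creep '[[0,0,0,0,12],[0,0,0,0,12],[0,0,0,0,12],[0,0,0,0,12],[0,0,0,0,12],[0,0,0,0,12],[0,0,0,0,12],[0,0,0,0,12]]' | tail -5
python3 go.py .656 -.0045 .206 -97.1
python3 - <<'E'
from meas import *
for n in('side','top'): snap(n,n+'9')
s=load('side9');t=load('top9');t0=load('top0');s0=load('side0')
m=hsv(s);y=(m[...,0]>15)&(m[...,0]<32)&(m[...,1]>150);print('edge',cen(y,(255,195,285,235)))
k=cen(black(s),(215,155,265,200));print('drum',onz(s,*k[0],.065),'ring(side)',ringfit(s,green(s),(215,165,270,200)))
d=cv2.absdiff(t['img'],t0['img']).max(2)>60
print('mug diff',d[170:215,295:340].sum(),'key',d[185:230,375:410].sum(),'jar',d[190:220,118:150].sum())
d=cv2.absdiff(s['img'],s0['img']).max(2)>60
print('side mug',d[240:295,250:305].sum(),'key',d[345:384,275:335].sum(),'jar',d[130:158,180:205].sum())
cv2.imwrite('pics/f.png',np.vstack([np.hstack([s['img'][100:300,170:370],t['img'][70:270,150:350]])]*1).repeat(2,0).repeat(2,1)[:,:800])
E
```

```text
clock: 18.08
tool_pos: [0.6034, 0.0737, 0.2071]
orientation: [180.0, -0.0, -118.5]
force: [3.4, -3.7, -0.9]
opening: 0.0194
t 18.08 pos [0.6034 0.0737 0.2071] rpy [ 1.7997e+02 -4.0000e-02 -1.1850e+02] F [ 3.4 -3.7 -0.9] M [-1.39 -1.22 -0.13] op 0.0194 j [ 25.  15. -10.   0. -65. -54.]
shift/0.1 tool: [ 0.436 -0.835  0.011]
turn: -0.1189
edge (array([268.38582677, 212.76377953]), array([266, 202,   7,  24, 127], dtype=int32))
drum [0.56472078 0.23806381 0.065     ] ring(side) (array([0.56490708, 0.24058735]), np.float64(0.07328135227502683), 114)
mug diff 0 key 0 jar 139
side mug 105 key 0 jar 0
```

View pics/f.png

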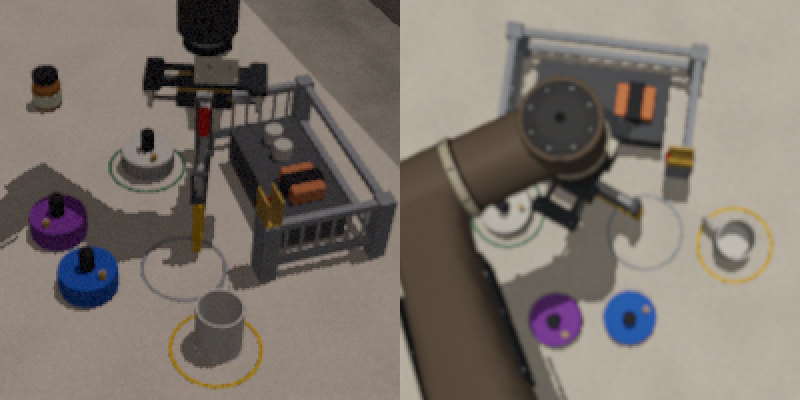

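Everything holds still. The force along the bolt is only about the spring's, so I'll nudge it 2 mm towards the hinge to be sure it is against the stop.

```bash
python3 -m creep '[[-0.005,0,0,0,12],[-0.01,0,0,0,12],[-0.015,0,0,0,12],[-0.02,0,0,0,12],[-0.02,0,0,0,12],[-0.02,0,0,0,12],[-0.02,0,0,0,12],[-0.02,0,0,0,12]]' | tail -5
python3 go.py .656 -.0045 .206 -97.1
```

```text
clock: 18.85
tool_pos: [0.6044, 0.0753, 0.2071]
orientation: [180.0, -0.1, -118.5]
force: [2.9, -4.0, -1.2]
opening: 0.0191
t 18.85 pos [0.6044 0.0753 0.2071] rpy [ 1.7998e+02 -6.0000e-02 -1.1850e+02] F [ 2.9 -4.  -1.2] M [-1.47 -1.27 -0.11] op 0.0191 j [ 25.  15. -10.   0. -65. -54.]
shift/0.1 tool: [ 0.455 -0.834  0.011]
turn: -0.1189
```

```bash
python3 -m creep '[[-0.005,0,0,0,12],[-0.01,0,0,0,12],[-0.015,0,0,0,12],[-0.02,0,0,0,12],[-0.02,0,0,0,12],[-0.02,0,0,0,12],[-0.02,0,0,0,12],[-0.02,0,0,0,12]]' | tail -5
python3 go.py .656 -.0045 .206 -97.1
```

```text
clock: 19.52
tool_pos: [0.6047, 0.0762, 0.2068]
orientation: [179.9, -0.2, -118.5]
force: [1.3, -8.4, -1.1]
opening: 0.0191
t 19.52 pos [0.6047 0.0762 0.2068] rpy [ 1.7994e+02 -1.6000e-01 -1.1852e+02] F [ 1.3 -8.4 -1.1] M [-2.71 -0.86 -0.08] op 0.0191 j [ 26.  15. -10.   0. -65. -54.]
shift/0.1 tool: [ 0.464 -0.836  0.009]
turn: -0.119
```

It's now against the stop: about 7 N along the bolt, with motion halted. One still call, then I'll hand in.

```bash
python3 -m creep '[[0,0,0,0,12],[0,0,0,0,12],[0,0,0,0,12],[0,0,0,0,12],[0,0,0,0,12],[0,0,0,0,12],[0,0,0,0,12],[0,0,0,0,12]]' | tail -5
python3 - <<'E'
from meas import *
s=snap('side','side10')
m=hsv(s);y=(m[...,0]>15)&(m[...,0]<32)&(m[...,1]>150);c,st=cen(y,(255,195,285,235));print(c,onz(s,*c,.075), 'red',cen(red(s),(230,130,330,200))[0])
print(ctrl.get_obs()['qvel'].round(2))
workorder.close_job()
E
```

```text
clock: 20.18
tool_pos: [0.6047, 0.0762, 0.2068]
orientation: [179.9, -0.2, -118.5]
force: [2.1, -8.4, -1.2]
opening: 0.0196
[268.32258065 212.97580645] [ 0.5521943 -0.0131005  0.075    ] red [271.53703704 160.03703704]
[-0.04  0.09 -0.08  0.01 -0.03 -0.09]
the job is handed in; nothing more can be done
```

I slid the drum along the desk into the green ring and let it go. Then I gripped the bolt's knob, lifted it 17 mm, drew it 60 mm and swung the gate open about 0.38 rad. I handed the job in at 20 s, still holding the knob with nothing else propping the gate.

**Final checks**
- **Drum:** its middle is about 3 mm from the middle of the green ring, and it has about 18 mm of room all round. It stayed pressed lightly on the desk (12–19 N) while sliding.
- **Gate:** the free edge is about 99 mm out by the side view. The top view gave 92 mm (0.353 rad), so the two disagree by about 7 mm; the knob's position gave 0.376 rad. The picture and the tool position did not change over the last still second.
- **Bolt:** after the swing I found it about 3 mm short of fully drawn. I pulled it on until it met the stop, with about 7 N along it.
- **Other things:** the mug and Morse key look unchanged in the top view, and the jar and key in the side view. The change check flagged the mug's side-view box and the jar's top-view box. I put those down to the moved drum and to the arm or its shadow, but did not check further. I never touched the blue and purple look-alikes.

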